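# Make up two triplicate sets of sample vials

## Robot

A 6-joint arm with a two-finger parallel gripper is mounted at the origin on the work surface. World frame = base frame: x ahead of the robot, y to its left, z up, the work surface at z = 0. Lengths are in m, angles in rad, forces in N, time in s.
With the tool pointing down it reaches from about 0.25 to 0.8 m from the base axis. Payload 8.5 kg.
Tool frame: the origin (TCP) lies at the very end of the fingers, on their centre line; the grasp point (between the pads) lies 19 mm behind it (env.grip_depth is the distance from the TCP to the grasp point, in m); z points along the fingers, y is the line along which they close (so a half turn about z gives the same grasp; the last joint's range is limited). The gripper opens to 85 mm and grips with 20 to 120 N. Pads are 22 mm wide; open, the fingers measure 114 mm over their backs; the gripper's body (76 mm by 85 mm) begins 54 mm behind the grasp point. The pads swing forward as they close: fully open they stand 13 mm farther back than shut.
Start: joints at [0, 0.238, -0.013, 1.319, 0, 1.571], TCP at [0.525, -0, 0.231] pointing down, gripper open.
Joint ranges: [-2.66, 2.66], [-1.03, 1.9], [-1.14, 1.46], [-1.82, 2.27], [-1.45, 1.34], [-3.14, 3.14]. Speed limits (rad/s): [2.22, 2.22, 2.79, 3.14, 3.14, 3.14].

## Interface

Orientations are given as a unit quaternion [w, x, y, z].
In Python, from rig import env, eyes, order gives the robot as it stands. The module is installed in compiled form; this text tells all that it offers.
- The arm moves only by the tool step_arm, never from a script. Its argument "increments" is a list of rows, each a list of 3 entries, a list of its own where there are three numbers: the opening, from -1 (shut) to 1 (fully open), then the shift along the tool's x, y, z in cm, then the turn about the tool's z in degrees. A call has 1 to 8 rows; each row is the pose to reach, as a shift and turn from the pose commanded when the call began, along the tool's axes at that moment; what a row does not reach only later rows make up. A row lasts 1/8 s, in which the tool goes at most 62.5 mm and 10.7 degrees, less where a joint would pass 70% of its speed; a pose out of reach is approached as far as the arm can. A call with a gripper value outside its range is refused whole. The fingers move at their own pace and stop on an object; "grip_force" is the grip in N (left out, the last holds). Time passes only in rows, so rows that repeat a pose let the fingers close. It gives the time, the measured TCP pose, the force, the opening and the grip force at its end, in the units of the state.
- env.get_obs(): the state, without advancing time (a new reading comes with each control period).
- eyes.capture(name): name is "scene" or "side" or "wrist"; returns the picture (480x640x3 uint8, red, green, blue); there is no depth.
- eyes.camera_params(name): a dict with "fov_y" (degrees; the focal length in pixels is half the picture's height over the tangent of half this angle, whatever the lens; pixels are square), "cx", "cy" (the principal point, pixels), "world_from_camera" (4x4, takes a point from camera to world coordinates). Camera axes: x right, y down, z forward; pixel columns grow to the right and rows downward; lengths in m; the calibration is good to about 2 mm. A picture is of the moment at which its call begins: read the wrist's pose just before it. camera_params takes no time and is no camera call; for the wrist camera it gives the pose at the moment of the call.
- order.finish_job(): hands the job in; it is judged then, once.
Trained networks look in the newest picture that a camera, given by its name, has taken for a name from the list of things; names that differ only in an ending like _2 or _b are one class to them, and where a whole thing is asked for, a point or a joint stands for the part that bears it (a point fixed in the world has none). Each returns a list of dicts, best first, with "p" (0 to 1); they miss things now and then, are a little off and sometimes report something else, mostly with a low value. They report only what shows in the picture. A call takes as long as a camera call.
- eyes.regions_of(camera, target): "mask" (480x640 bool, what is visible of it) and "extent" ([centre column, centre row, width, height] in pixels, round what is visible of it).
- eyes.landmark_of(camera, target): "position" ([column, row] in pixels: a listed point, or the origin of a listed thing).
The state is a dict: "t": time; "joint_pos": joint angles; "joint_velocities": joint speeds; "joint_torque": joint torques, N m; "tcp_pos": TCP position; "ee_rot": TCP orientation; "force": force on the tool from outside, world axes, zero at the start; "ft_torque": the same for the moment, N m; "opening": finger opening in m; "gripper_force": force on a finger pad.
Only numpy, scipy, OpenCV 4.12 (cv2) and the standard library are available. Lean on these libraries where they do the work, as an engineer would, in place of code of your own. Each camera call takes 0.05 s, during which the arm holds its last target. There are 200 camera calls.

## Task

Each of the two shallow steel trays must hold a triplicate set: exactly three of the wide sample vials, but so far they hold too few. Count the missing ones out of the cardboard box into the trays, setting each vial down gently and upright on the tray's floor. The vials left over and the narrow vial stay standing in the box; knock nothing over and leave the other things on the bench where they are.

Things in the scene. Friction and masses are not known exactly. Their poses are not given: they have to be found in the camera images.
- tray_a: one of two identical open stainless steel trays, fixed to the bench, 130 mm (its x) by 180 mm (its y) outside and 18 mm high, with a thin flange turned out 8 mm all round; walls 4 mm, floor 4 mm thick (inside 122 x 172 mm). Origin: centre of its underside on the bench; z up. Vials stand on its floor, 4 mm above the bench
- tray_b: one of two identical open stainless steel trays, fixed to the bench, 130 mm (its x) by 180 mm (its y) outside and 18 mm high, with a thin flange turned out 8 mm all round; walls 4 mm, floor 4 mm thick (inside 122 x 172 mm). Origin: centre of its underside on the bench; z up. Vials stand on its floor, 4 mm above the bench
- box: low open cardboard box holding the stock of vials, fixed to the bench, 150 mm (its x) by 210 mm (its y) outside and 22 mm high; walls 4 mm, floor 4 mm thick. Origin: centre of its underside on the bench; z up. Its six vials stand in two rows of three, about 66 mm apart along its y and 68 mm along its x, at least 27 mm clear of one another
- vial1: one of eight identical wide glass sample vials, empty, black screw cap, white band, 28 mm in diameter, 61 mm tall, about 30 g, standing upright; glass body straight from 0 to 46 mm, cap 24 mm in diameter from 47 to 61 mm. Origin: centre of its underside; z up. At the start all eight stand in the box or the trays; which is where varies
- vial2: identical to vial1: wide glass sample vial with a black screw cap, 28 mm in diameter, 61 mm tall, origin at the centre of its underside
- vial3: identical to vial1: wide glass sample vial with a black screw cap, 28 mm in diameter, 61 mm tall, origin at the centre of its underside
- vial4: identical to vial1: wide glass sample vial with a black screw cap, 28 mm in diameter, 61 mm tall, origin at the centre of its underside
- vial5: identical to vial1: wide glass sample vial with a black screw cap, 28 mm in diameter, 61 mm tall, origin at the centre of its underside
- vial6: identical to vial1: wide glass sample vial with a black screw cap, 28 mm in diameter, 61 mm tall, origin at the centre of its underside
- vial7: identical to vial1: wide glass sample vial with a black screw cap, 28 mm in diameter, 61 mm tall, origin at the centre of its underside
- vial8: identical to vial1: wide glass sample vial with a black screw cap, 28 mm in diameter, 61 mm tall, origin at the centre of its underside
- narrow_vial: a narrower, shorter glass vial of the same make among those in the box, 15 mm in diameter, 45 mm tall; origin at the centre of its underside. It stays in the box
- reagent_bottle: bystander: capped 100 ml glass bottle, pale blue cap, 56 mm in diameter, 104 mm tall, origin at the centre of its underside
- tip_box: bystander: closed white pipette tip box with a pale yellow lid, 84 x 122 mm, 68 mm tall, origin at the centre of its underside
- marker: bystander: grey marker pen with a black cap lying on the bench, 138 mm long (along its x), 14 mm thick, origin under its middle

How it is judged:
At the end, for the whole second after the job is handed in: Each steel tray holds exactly three wide vials and the cardboard box the remaining two and the narrow vial; all nine stand upright (within 0.1 rad) on the floor of the tray or box they are in (underside 2 to 8 mm above the bench) and are at rest (below 0.02 m/s) (height (world z) of vial1 between 0.002 and 0.008 m and angle between each of vial1, vial2, vial3, vial4, vial5, vial6, vial7, vial8, narrow_vial's own z axis and vertical below 0.1 rad and linear speed of each of vial1, vial2, vial3, vial4, vial5, vial6, vial7, vial8, narrow_vial below 0.02 m/s and height (world z) of vial2 between 0.002 and 0.008 m and height (world z) of vial3 between 0.002 and 0.008 m and height (world z) of vial4 between 0.002 and 0.008 m and height (world z) of vial5 between 0.002 and 0.008 m and height (world z) of vial6 between 0.002 and 0.008 m and height (world z) of vial7 between 0.002 and 0.008 m and height (world z) of vial8 between 0.002 and 0.008 m and height (world z) of narrow_vial between 0.002 and 0.008 m and horizontal distance between narrow_vial and box below 0.125 m and ((horizontal distance between vial2 and tray_a below 0.095 m and horizontal distance between vial1 and tray_a below 0.095 m and horizontal distance between any of vial3, vial4, vial5, vial6, vial7, vial8 and tray_a below 0.095 m) or (horizontal distance between vial3 and tray_a below 0.095 m and horizontal distance between any of vial1, vial2 and tray_a below 0.095 m and horizontal distance between any of vial4, vial5, vial6, vial7, vial8 and tray_a below 0.095 m) or (horizontal distance between vial4 and tray_a below 0.095 m and horizontal distance between any of vial1, vial2, vial3 and tray_a below 0.095 m and horizontal distance between any of vial5, vial6, vial7, vial8 and tray_a below 0.095 m) or (horizontal distance between vial5 and tray_a below 0.095 m and horizontal distance between any of vial1, vial2, vial3, vial4 and tray_a below 0.095 m and horizontal distance between any of vial6, vial7, vial8 and tray_a below 0.095 m) or (horizontal distance between vial6 and tray_a below 0.095 m and horizontal distance between any of vial1, vial2, vial3, vial4, vial5 and tray_a below 0.095 m and horizontal distance between any of vial7, vial8 and tray_a below 0.095 m) or (horizontal distance between vial7 and tray_a below 0.095 m and horizontal distance between any of vial1, vial2, vial3, vial4, vial5, vial6 and tray_a below 0.095 m and horizontal distance between vial8 and tray_a below 0.095 m)) and ((horizontal distance between vial2 and tray_b below 0.095 m and horizontal distance between vial1 and tray_b below 0.095 m and horizontal distance between any of vial3, vial4, vial5, vial6, vial7, vial8 and tray_b below 0.095 m) or (horizontal distance between vial3 and tray_b below 0.095 m and horizontal distance between any of vial1, vial2 and tray_b below 0.095 m and horizontal distance between any of vial4, vial5, vial6, vial7, vial8 and tray_b below 0.095 m) or (horizontal distance between vial4 and tray_b below 0.095 m and horizontal distance between any of vial1, vial2, vial3 and tray_b below 0.095 m and horizontal distance between any of vial5, vial6, vial7, vial8 and tray_b below 0.095 m) or (horizontal distance between vial5 and tray_b below 0.095 m and horizontal distance between any of vial1, vial2, vial3, vial4 and tray_b below 0.095 m and horizontal distance between any of vial6, vial7, vial8 and tray_b below 0.095 m) or (horizontal distance between vial6 and tray_b below 0.095 m and horizontal distance between any of vial1, vial2, vial3, vial4, vial5 and tray_b below 0.095 m and horizontal distance between any of vial7, vial8 and tray_b below 0.095 m) or (horizontal distance between vial7 and tray_b below 0.095 m and horizontal distance between any of vial1, vial2, vial3, vial4, vial5, vial6 and tray_b below 0.095 m and horizontal distance between vial8 and tray_b below 0.095 m)) and ((horizontal distance between vial1 and box below 0.125 m and horizontal distance between any of vial2, vial3, vial4, vial5, vial6, vial7, vial8 and box below 0.125 m) or (horizontal distance between vial2 and box below 0.125 m and horizontal distance between any of vial3, vial4, vial5, vial6, vial7, vial8 and box below 0.125 m) or (horizontal distance between vial3 and box below 0.125 m and horizontal distance between any of vial4, vial5, vial6, vial7, vial8 and box below 0.125 m) or (horizontal distance between vial4 and box below 0.125 m and horizontal distance between any of vial5, vial6, vial7, vial8 and box below 0.125 m) or (horizontal distance between vial5 and box below 0.125 m and horizontal distance between any of vial6, vial7, vial8 and box below 0.125 m) or (horizontal distance between vial6 and box below 0.125 m and horizontal distance between any of vial7, vial8 and box below 0.125 m) or (horizontal distance between vial7 and box below 0.125 m and horizontal distance between vial8 and box below 0.125 m))); the robot touches nothing.
It fails at once if a vial is knocked over: tipped by more than 45 degrees with its underside less than 30 mm above the bench ((angle between vial1's own z axis and vertical above 0.785 rad and height (world z) of vial1 below 0.03 m) or (angle between vial2's own z axis and vertical above 0.785 rad and height (world z) of vial2 below 0.03 m) or (angle between vial3's own z axis and vertical above 0.785 rad and height (world z) of vial3 below 0.03 m) or (angle between vial4's own z axis and vertical above 0.785 rad and height (world z) of vial4 below 0.03 m) or (angle between vial5's own z axis and vertical above 0.785 rad and height (world z) of vial5 below 0.03 m) or (angle between vial6's own z axis and vertical above 0.785 rad and height (world z) of vial6 below 0.03 m) or (angle between vial7's own z axis and vertical above 0.785 rad and height (world z) of vial7 below 0.03 m) or (angle between vial8's own z axis and vertical above 0.785 rad and height (world z) of vial8 below 0.03 m) or (angle between narrow_vial's own z axis and vertical above 0.785 rad and height (world z) of narrow_vial below 0.03 m)).
It fails at once if a vial is dropped: it moves faster than 0.5 m/s while its underside is less than 20 mm above the bench ((height (world z) of vial1 below 0.02 m and linear speed of vial1 above 0.5 m/s) or (height (world z) of vial2 below 0.02 m and linear speed of vial2 above 0.5 m/s) or (height (world z) of vial3 below 0.02 m and linear speed of vial3 above 0.5 m/s) or (height (world z) of vial4 below 0.02 m and linear speed of vial4 above 0.5 m/s) or (height (world z) of vial5 below 0.02 m and linear speed of vial5 above 0.5 m/s) or (height (world z) of vial6 below 0.02 m and linear speed of vial6 above 0.5 m/s) or (height (world z) of vial7 below 0.02 m and linear speed of vial7 above 0.5 m/s) or (height (world z) of vial8 below 0.02 m and linear speed of vial8 above 0.5 m/s)).
It fails at once if the narrow vial is moved by more than 30 mm (distance of narrow_vial from where it was at the start of the episode above 0.03 m).
It fails at once if the reagent bottle, the tip box or the marker is moved by more than 30 mm (distance of any of reagent_bottle, tip_box, marker from where it was at the start of the episode above 0.03 m).
It also fails if it takes over 67 s, if anything falls off the work surface, if the arm or the gripper's body presses on something with over 40 N, if the wrist force passes 120 N, or if a joint passes its speed limit or range.

## Working session

There is one attempt and no reset: what is moved stays moved. The work goes in short steps, Python scripts to look and compute and a tool call to move; the robot and the scene stay as the last step left them, time stands still between calls to the robot, and variables do not carry over. Pictures are saved under pics/ and viewed, at most 10 in all, crops included, and the job is handed in when it is done.

Besides the shell and the picture viewer there is one more tool, called as name(argument=value, ...) on one line, values as JSON. step_arm: Moves the arm, as the interface text tells. Its arguments: {"type":"object","properties":{"increments":{"type":"array","items":{"type":"array"}},"grip_force":{"type":"number"}},"required":["increments"]}

```bash
mkdir -p pics; cat > h.py <<'E'
import numpy as np, cv2
from rig import env, eyes, order
def snap(c,f):
    im=eyes.capture(c); cv2.imwrite('pics/'+f,im[:,:,::-1]); return im
def proj(c,z,uv,P=None):
    P=P or eyes.camera_params(c); f=240/np.tan(np.radians(P['fov_y'])/2); T=np.array(P['world_from_camera'])
    d=T[:3,:3]@np.array([(uv[0]-P['cx'])/f,(uv[1]-P['cy'])/f,1]); o=T[:3,3]
    return o+d*(z-o[2])/d[2]
E
python3 - <<'E'
from h import *
a=snap('scene','s1.png'); b=snap('side','d1.png')
for c in('scene','side'):
    P=eyes.camera_params(c);print(c,P['fov_y'],np.round(P['world_from_camera'],3).tolist())
    for n in('vial1','narrow_vial','tray_a','box','reagent_bottle','tip_box','marker'):
        for r in eyes.landmark_of(c,n):
            print(c,n,round(r['p'],2),np.round(r['position']),np.round(proj(c,0.004 if 'vial' in n else 0,r['position'],P)[:2],3))
print(env.get_obs()['ee_rot'],env.get_obs()['t'])
E
```

```text
scene 45.99448344705324 [[-0.507, 0.664, -0.55, 1.201], [0.862, 0.398, -0.313, 0.328], [0.011, -0.633, -0.774, 0.849], [0.0, 0.0, 0.0, 1.0]]
scene vial1 0.92 [197. 160.] [ 0.551 -0.345]
scene vial1 0.89 [263. 167.] [ 0.496 -0.21 ]
scene vial1 0.77 [328. 217.] [ 0.548 -0.02 ]
scene vial1 0.75 [498. 264.] [0.485 0.308]
scene vial1 0.71 [223. 148.] [ 0.492 -0.319]
scene vial1 0.61 [458. 273.] [0.543 0.251]
scene vial1 0.56 [220. 177.] [ 0.566 -0.271]
scene vial1 0.52 [240. 155.] [ 0.49  -0.273]
scene narrow_vial 0.59 [244. 188.] [ 0.567 -0.209]
scene tray_a 0.92 [339. 214.] [ 0.526 -0.007]
scene tray_a 0.69 [475. 275.] [0.528 0.282]
scene tray_a 0.67 [196. 158.] [ 0.544 -0.352]
scene box 0.75 [233. 168.] [ 0.529 -0.265]
scene reagent_bottle 0.8 [388. 341.] [0.734 0.203]
scene reagent_bottle 0.68 [267. 167.] [ 0.487 -0.206]
scene tip_box 0.67 [169. 236.] [ 0.745 -0.26 ]
scene marker 0.75 [268. 300.] [ 0.768 -0.017]
side 50.97136171991591 [[0.725, -0.507, 0.466, 0.154], [-0.688, -0.551, 0.472, -0.447], [0.017, -0.663, -0.748, 0.751], [0.0, 0.0, 0.0, 1.0]]
side vial1 0.94 [461. 388.] [ 0.555 -0.337]
side vial1 0.94 [189. 200.] [0.475 0.318]
side vial1 0.86 [429. 413.] [ 0.487 -0.328]
side vial1 0.81 [432. 357.] [ 0.564 -0.271]
side vial1 0.81 [322. 274.] [ 0.549 -0.02 ]
side vial1 0.8 [404. 387.] [ 0.491 -0.274]
side vial1 0.79 [234. 203.] [0.542 0.248]
side vial1 0.62 [371. 352.] [ 0.497 -0.196]
side narrow_vial 0.44 [403. 327.] [ 0.572 -0.2  ]
side tray_a 0.91 [218. 198.] [0.528 0.287]
side tray_a 0.75 [307. 271.] [0.535 0.007]
side tray_a 0.6 [462. 390.] [ 0.556 -0.34 ]
side box 0.64 [417. 374.] [ 0.525 -0.272]
side reagent_bottle 0.57 [315. 172.] [0.738 0.21 ]
side reagent_bottle 0.29 [403. 329.] [ 0.571 -0.201]
side tip_box 0.85 [488. 298.] [ 0.736 -0.264]
side marker 0.93 [398. 217.] [ 0.769 -0.015]
side marker 0.17 [190. 202.] [0.477 0.317]
[-4.12971836e-05  7.07119837e-01  7.07093722e-01 -5.44271264e-05] 0.8
```

View pics/s1.png

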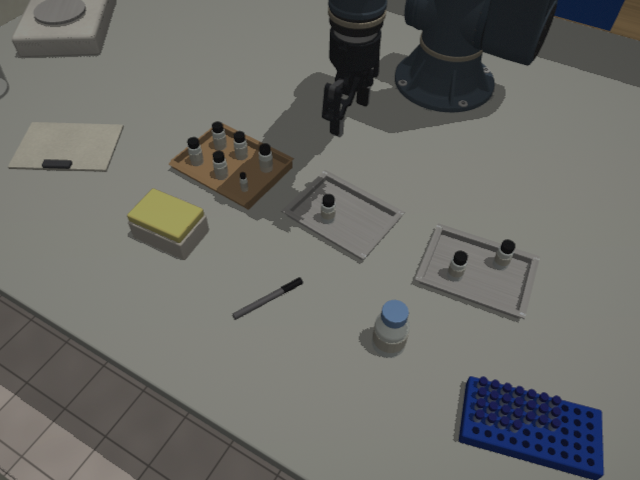

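View pics/d1.png

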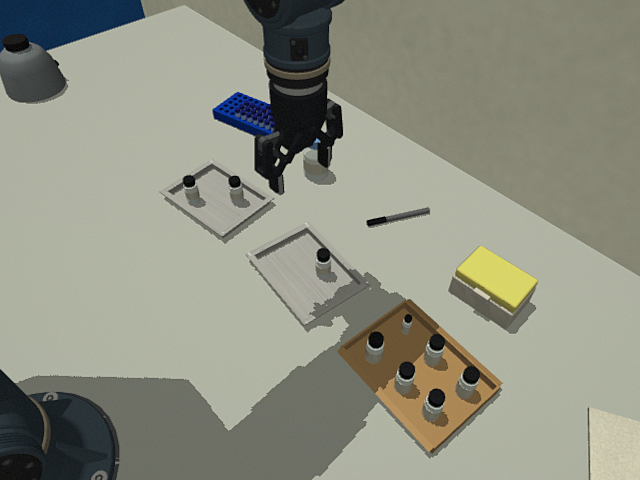

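The scene picture shows the middle tray with one wide vial (328,207) and the right tray with two (459,263 and 506,252). The box holds five wide vials plus the narrow one (243,182). The side picture agrees, so the middle tray needs two and the right tray one. Next I'll look from above with the wrist camera.

step_arm(increments=[[0.2, [-6, 0, -1], 0], [0.2, [-12, 0, -2], 0], [0.2, [-18, 0, -3], 0], [0.2, [-24, 0, -4], 0], [0.2, [-25, 0, -5], 0], [0.2, [-25, 0, -5], 0]], grip_force=25)

```text
t: 1.55
tcp_pos: [0.5251, -0.2506, 0.2816]
ee_rot: [0.0, 0.708, 0.707, 0.0]
force: [0.4, 0.1, 0.8]
opening: 0.0516
gripper_force: 0.0
```

```bash
python3 - <<'E'
from h import *
P=eyes.camera_params('wrist'); a=snap('wrist','w1.png'); o=env.get_obs()
print(o['tcp_pos'],o['ee_rot'],o['opening'],P['fov_y'],np.round(P['world_from_camera'],3).tolist())
for n in('vial1','narrow_vial','box'):
    for r in eyes.landmark_of('wrist',n):
        print(n,round(r['p'],2),np.round(r['position']),np.round(proj('wrist',0.004 if 'vial' in n else 0,r['position'],P)[:2],3))
for n in('vial1','narrow_vial'):
    for r in eyes.regions_of('wrist',n):
        print('reg',n,round(r['p'],2),np.round(r['extent']))
E
```

```text
[ 0.52501421 -0.24955477  0.28124743] [-9.18865910e-05  7.07197327e-01  7.07016203e-01  1.43447525e-04] 0.051199584992076774 70.65362771106884 [[1.0, 0.0, -0.0, 0.524], [0.0, -0.962, -0.273, -0.182], [-0.0, 0.273, -0.962, 0.425], [0.0, 0.0, 0.0, 1.0]]
vial1 0.77 [298. 260.] [ 0.492 -0.331]
vial1 0.66 [298. 164.] [ 0.495 -0.207]
vial1 0.65 [351. 215.] [ 0.56 -0.27]
vial1 0.65 [344. 271.] [ 0.553 -0.346]
vial1 0.59 [298. 215.] [ 0.493 -0.27 ]
narrow_vial 0.73 [356. 164.] [ 0.565 -0.207]
box 0.59 [322. 214.] [ 0.524 -0.27 ]
reg vial1 0.85 [294. 221.  28.  32.]
reg vial1 0.8 [353. 222.  24.  29.]
reg vial1 0.7 [297. 165.  27.  24.]
reg vial1 0.64 [346. 280.  23.  40.]
reg vial1 0.58 [295. 270.  21.  34.]
reg narrow_vial 0.58 [360. 166.  18.  12.]
reg narrow_vial 0.48 [508. 213. 110. 117.]
```

View pics/w1.png

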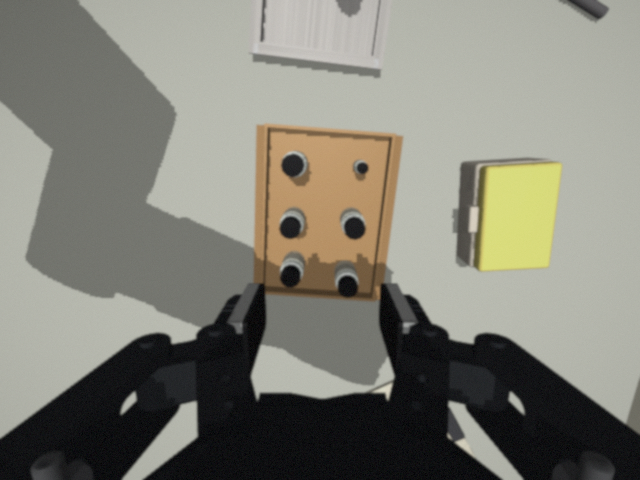

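The wrist picture shows the box with caps at about (293,165), (290,225), (353,225), (290,275) and (347,285), and the narrow vial at (361,167). The networks agree. Next I'll refine the cap tops by thresholding.

```bash
cat >> h.py <<'E'
def caps(c,im,pts,P,z=0.065,r=22):
    """dark-blob centre near each pixel -> world at cap-top height"""
    out=[]
    m=(im.max(2)<45).astype(np.uint8)
    n,l,s,ct=cv2.connectedComponentsWithStats(m)
    for p in pts:
        k=[i for i in range(1,n) if 15<s[i,4]<900 and np.hypot(*(ct[i]-p))<r]
        for i in k: print(c,p,s[i].tolist(),np.round(ct[i],1),np.round(proj(c,z,ct[i],P)[:2],4))
E
python3 - <<'E'
from h import *
P=eyes.camera_params('wrist')
caps('wrist',cv2.imread('pics/w1.png'),[(293,165),(290,225),(353,225),(290,275),(347,285)],P)
caps('scene',cv2.imread('pics/s1.png'),[(328,200),(460,258),(507,245),(265,150),(240,137),(219,157)],eyes.camera_params('scene'),.059,9)
caps('side',cv2.imread('pics/d1.png'),[(323,255),(235,181),(189,181),(376,339),(406,370),(436,341)],eyes.camera_params('side'),.059,9)
E
```

```text
wrist (293, 165) [283, 156, 19, 20, 285] [292.2 165.2] [ 0.4926 -0.2025]
wrist (290, 225) [281, 218, 19, 19, 279] [290.  227.1] [ 0.4888 -0.2687]
wrist (353, 225) [346, 218, 18, 20, 279] [354.2 227.7] [ 0.5589 -0.2691]
wrist (290, 275) [281, 266, 18, 21, 294] [290.  276.1] [ 0.4874 -0.3261]
wrist (347, 285) [339, 277, 18, 20, 301] [347.3 286.5] [ 0.553  -0.3387]
scene (328, 200) [323, 195, 11, 12, 116] [328.  200.3] [ 0.5532 -0.0184]
scene (460, 258) [454, 251, 13, 14, 147] [459.9 257.7] [0.5529 0.2482]
scene (507, 245) [501, 240, 14, 14, 148] [507.3 246.5] [0.4855 0.3119]
scene (265, 150) [259, 144, 12, 11, 109] [264.3 148.9] [ 0.4955 -0.2026]
scene (240, 137) [233, 132, 12, 11, 99] [238.7 136.7] [ 0.4917 -0.2698]
scene (219, 157) [213, 151, 11, 12, 104] [218.2 156.5] [ 0.5628 -0.2702]
side (323, 255) [317, 248, 13, 14, 144] [323.2 254.6] [ 0.5512 -0.0197]
side (235, 181) [229, 176, 12, 11, 107] [234.2 181.1] [0.551  0.2484]
side (189, 181) [183, 175, 12, 12, 113] [188.8 180.8] [0.4833 0.3113]
side (376, 339) [369, 332, 14, 16, 192] [375.6 339.4] [ 0.4935 -0.2033]
side (406, 370) [399, 362, 16, 17, 212] [406.6 370. ] [ 0.4894 -0.2712]
side (436, 341) [430, 334, 15, 16, 195] [436.7 341.7] [ 0.5607 -0.2716]
```

step_arm(increments=[[0.03, [2.5, -1.6, 5], 0], [0.03, [4.7, -3.2, 10], 0], [0.03, [4.7, -3.2, 15.5], 0], [0.03, [4.7, -3.2, 18], 0], [0.03, [4.7, -3.2, 21], 0], [0.03, [4.7, -3.2, 23.5], 0], [0.03, [4.7, -3.2, 25.6], 0], [0.03, [4.7, -3.2, 25.6], 0]])

```text
t: 2.85
tcp_pos: [0.4918, -0.2019, 0.0241]
ee_rot: [-0.001, 0.707, 0.707, -0.001]
force: [0.0, 0.1, -0.5]
opening: 0.044
gripper_force: 0.0
```

step_arm(increments=[[-1, [0, 0, 0], 0], [-1, [0, 0, 0], 0], [-1, [0, 0, 0], 0], [-1, [0, 0, -1], 0], [-1, [0, 0, -3], 0], [-1, [0, 0, -6], 0], [-1, [0, 0, -8.5], 0], [-1, [0, 0, -8.5], 0]])

```text
t: 3.85
tcp_pos: [0.4942, -0.2036, 0.1127]
ee_rot: [0.002, 0.707, 0.707, 0.001]
force: [0.8, -0.4, -0.1]
opening: 0.0275
gripper_force: 24.7
```

step_arm(increments=[[-1, [4, 1, 0], 0], [-1, [9, 2, 0], 0], [-1, [13, 3, 0], 0], [-1, [14.5, 3.2, 1.5], 0], [-1, [14.5, 3.2, 4.5], 0], [-1, [14.5, 3.2, 7], 0], [-1, [14.5, 3.2, 8.2], 0], [-1, [14.5, 3.2, 8.4], 0]])

```text
t: 4.85
tcp_pos: [0.5242, -0.0584, 0.0253]
ee_rot: [-0.001, 0.707, 0.707, -0.001]
force: [-2.0, -0.1, 3.2]
opening: 0.027
gripper_force: 25.6
```

step_arm(increments=[[-1, [0, 0, 0], 0], [-1, [0, 0, 0.1], 0], [-0.2, [0, 0, 0.1], 0], [0, [0, 0, 0.1], 0], [0, [0, 0, 0.1], 0], [0, [0, 0, -2], 0], [0, [0, 0, -5.5], 0], [0, [0, 0, -9], 0]])

```text
t: 5.85
tcp_pos: [0.5247, -0.0579, 0.1172]
ee_rot: [-0.0, 0.707, 0.707, -0.0]
force: [0.9, 0.0, -0.1]
opening: 0.0426
gripper_force: 0.0
```

step_arm(increments=[[0.03, [-5.5, -1, 0], 0], [0.03, [-11, -2, 0], 0], [0.03, [-16.5, -3, 0], 0], [0.03, [-20.5, -3.5, 0], 0], [0.03, [-21.2, -3.5, 1], 0], [0.03, [-21.2, -3.5, 4.5], 0], [0.03, [-21.2, -3.5, 7.5], 0], [0.03, [-21.2, -3.5, 9.1], 0]])

```text
t: 6.85
tcp_pos: [0.4892, -0.2687, 0.0235]
ee_rot: [-0.001, 0.707, 0.707, -0.0]
force: [1.0, -0.3, -0.1]
opening: 0.0437
gripper_force: 0.0
```

```bash
python3 - <<'E'
from h import *
P=eyes.camera_params('scene')
a=snap('scene','s2.png')
P2=eyes.camera_params('side')
b=snap('side','d2.png')
for c,Q in(('scene',P),('side',P2)):
    for r in eyes.landmark_of(c,'vial1'): print(c,round(r['p'],2),np.round(r['position']),np.round(proj(c,.004,r['position'],Q)[:2],3))
print(env.get_obs()['tcp_pos'],env.get_obs()['force'])
E
```

```text
scene 0.88 [218. 177.] [ 0.57  -0.273]
scene 0.82 [313. 204.] [ 0.534 -0.064]
scene 0.81 [458. 276.] [0.549 0.254]
scene 0.65 [196. 160.] [ 0.552 -0.347]
scene 0.59 [328. 215.] [ 0.543 -0.024]
scene 0.57 [497. 264.] [0.487 0.308]
scene 0.44 [219. 148.] [ 0.495 -0.327]
scene 0.3 [389. 345.] [0.74  0.208]
side 0.98 [429. 414.] [ 0.485 -0.329]
side 0.89 [234. 200.] [0.548 0.255]
side 0.83 [460. 389.] [ 0.553 -0.338]
side 0.83 [400. 385.] [ 0.489 -0.267]
side 0.81 [322. 274.] [ 0.55 -0.02]
side 0.68 [327. 293.] [ 0.526 -0.058]
side 0.65 [193. 200.] [0.483 0.314]
side 0.59 [429. 357.] [ 0.56  -0.267]
[ 0.49032352 -0.26973312  0.02574133] [0.35766072 0.72328918 0.75840475]
```

View pics/d2.png

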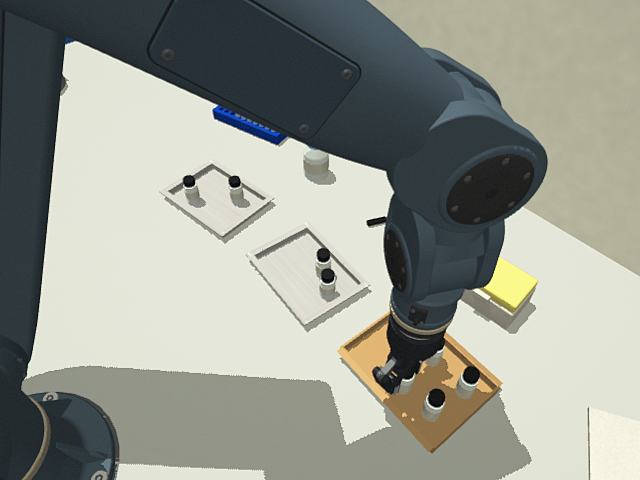

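The side picture shows the first placed vial upright in the middle tray at (328,282), beside the existing one. The gripper is around the second vial, near (403,380).

step_arm(increments=[[-1, [0, 0, 0], 0], [-1, [0, 0, 0], 0], [-1, [0, 0, 0], 0], [-1, [0, 0, -1], 0], [-1, [0, 0, -3], 0], [-1, [0, 0, -6], 0], [-1, [0, 0, -10], 0], [-1, [0, 0, -10], 0]])

```text
t: 8.05
tcp_pos: [0.4916, -0.271, 0.1289]
ee_rot: [0.003, 0.707, 0.707, 0.001]
force: [-0.5, -0.7, -0.5]
opening: 0.027
gripper_force: 24.8
```

step_arm(increments=[[-1, [4, 1, 0], 0], [-1, [9.5, 2, 0], 0], [-1, [15, 3, 0], 0], [-1, [20.5, 3.5, 0], 0], [-1, [26, 3.5, 0], 0], [-1, [30, 3.5, 0], 0], [-1, [31.5, 3.5, 1], 0], [-1, [31.5, 3.5, 3], 0]])

```text
t: 9.05
tcp_pos: [0.5252, 0.0458, 0.0949]
ee_rot: [0.0, 0.707, 0.708, 0.0]
force: [0.6, -0.3, -0.9]
opening: 0.0273
gripper_force: 24.8
```

step_arm(increments=[[-1, [0, 0, 3], 0], [-1, [0, 0, 5.5], 0], [-1, [0, 0, 6.7], 0], [-1, [0, 0, 6.9], 0], [-1, [0, 0, 7], 0], [-0.2, [0, 0, 7], 0], [0, [0, 0, 7], 0], [0, [0, 0, 7], 0]])

```text
t: 10.05
tcp_pos: [0.5252, 0.045, 0.0254]
ee_rot: [0.0, 0.707, 0.707, 0.0]
force: [-0.0, 0.7, -0.2]
opening: 0.0429
gripper_force: 0.0
```

step_arm(increments=[[0.03, [0, 0, -2], 0], [0.03, [0, 0, -5.5], 0], [0.03, [0, 0, -9], 0], [0.03, [-5, 0.5, -9], 0], [0.03, [-11, 1.5, -9], 0], [0.03, [-17, 2.5, -9], 0], [0.03, [-23, 3.5, -9], 0], [0.03, [-29, 3.5, -9], 0]])

```text
t: 11.05
tcp_pos: [0.5605, -0.2471, 0.1153]
ee_rot: [0.0, 0.707, 0.707, 0.0]
force: [0.2, 0.3, 0.2]
opening: 0.0438
gripper_force: 0.0
```

step_arm(increments=[[0.03, [-2.5, 0, 0], 0], [0.03, [-2.5, 0, 1], 0], [0.03, [-2.5, 0, 4.5], 0], [0.03, [-2.5, 0, 7.5], 0], [0.03, [-2.5, 0, 9], 0], [0.03, [-2.5, 0, 9], 0]])

```text
t: 11.8
tcp_pos: [0.5594, -0.2686, 0.0244]
ee_rot: [-0.001, 0.707, 0.708, -0.0]
force: [0.4, -0.4, -0.4]
opening: 0.0442
gripper_force: 0.0
```

step_arm(increments=[[-1, [0, 0, 0], 0], [-1, [0, 0, 0], 0], [-1, [0, 0, 0], 0], [-1, [0, 0, -1], 0], [-1, [0, 0, -3], 0], [-1, [0, 0, -6], 0], [-1, [0, 0, -10], 0], [-1, [0, 0, -10], 0]])

```text
t: 12.8
tcp_pos: [0.5617, -0.271, 0.1292]
ee_rot: [0.003, 0.707, 0.707, 0.001]
force: [1.0, -1.1, -1.0]
opening: 0.0268
gripper_force: 24.7
```

step_arm(increments=[[-1, [4, 0, 0], 0], [-1, [9, 0, 0], 0], [-1, [14.5, 0, 0], 0], [-1, [20, 0, 0], 0], [-1, [25.5, 0, 0], 0], [-1, [31, 0, 0], 0], [-1, [36.5, -0.5, 0], 0], [-1, [42, -1, 0], 0]])

```text
t: 13.8
tcp_pos: [0.5493, 0.1516, 0.1249]
ee_rot: [-0.0, 0.707, 0.707, -0.0]
force: [-0.5, 0.2, 0.8]
opening: 0.0272
gripper_force: 24.7
```

step_arm(increments=[[-1, [5, -0.2, 0], 0], [-1, [10, -0.5, 0], 0], [-1, [15, -0.5, 0], 0], [-1, [17.5, -0.5, 0], 0], [-1, [17.5, -0.5, 0], 0]])

```text
t: 14.42
tcp_pos: [0.5445, 0.3261, 0.1245]
ee_rot: [-0.0, 0.706, 0.708, -0.001]
force: [0.6, -0.8, -0.4]
opening: 0.027
gripper_force: 24.7
```

step_arm(increments=[[-1, [0, 0, 2.5], 0], [-1, [0, 0, 5.5], 0], [-1, [0, 0, 8], 0], [-1, [0, 0, 9.4], 0], [-1, [0, 0, 9.9], 0], [-1, [0, 0, 10], 0], [-0.2, [0, 0, 10], 0], [0, [0, 0, 10], 0]])

```text
t: 15.42
tcp_pos: [0.5454, 0.3251, 0.0259]
ee_rot: [0.0, 0.707, 0.707, 0.0]
force: [0.3, 0.5, 0.5]
opening: 0.0427
gripper_force: 0.0
```

step_arm(increments=[[0.03, [0, 0, 0], 0], [0.03, [0, 0, -2], 0], [0.03, [0, 0, -5.5], 0], [0.03, [0, 0, -11], 0], [0.03, [0, 0, -17], 0], [0.03, [-5, -5, -20], 0], [0.03, [-10, -10, -20], 0], [0.03, [-12, -12, -20], 0]])

```text
t: 16.42
tcp_pos: [0.4235, 0.2038, 0.2259]
ee_rot: [0.0, 0.707, 0.707, 0.0]
force: [0.9, 0.1, 0.4]
opening: 0.044
gripper_force: 0.0
```

```bash
python3 - <<'E'
from h import *
for c in('scene','side'):
    Q=eyes.camera_params(c); im=snap(c,c+'3.png')
    for n in('vial1','narrow_vial'):
        for r in eyes.landmark_of(c,n): print(c,n,round(r['p'],2),np.round(r['position']),np.round(proj(c,.004,r['position'],Q)[:2],3))
E
```

```text
scene vial1 0.97 [499. 262.] [0.478 0.309]
scene vial1 0.91 [362. 218.] [0.515 0.04 ]
scene vial1 0.88 [491. 291.] [0.55  0.318]
scene vial1 0.86 [317. 205.] [ 0.531 -0.055]
scene vial1 0.69 [198. 160.] [ 0.549 -0.343]
scene vial1 0.69 [222. 141.] [ 0.474 -0.335]
scene vial1 0.64 [327. 218.] [ 0.551 -0.021]
scene narrow_vial 0.44 [315. 203.] [ 0.529 -0.061]
scene narrow_vial 0.43 [245. 186.] [ 0.56  -0.211]
side vial1 0.96 [330. 292.] [ 0.531 -0.059]
side vial1 0.93 [430. 413.] [ 0.488 -0.33 ]
side vial1 0.9 [218. 184.] [0.551 0.32 ]
side vial1 0.87 [192. 202.] [0.479 0.31 ]
side vial1 0.78 [322. 272.] [ 0.552 -0.015]
side vial1 0.77 [290. 261.] [0.526 0.045]
side vial1 0.62 [461. 389.] [ 0.555 -0.338]
side vial1 0.56 [234. 202.] [0.544 0.25 ]
```

View pics/scene3.png

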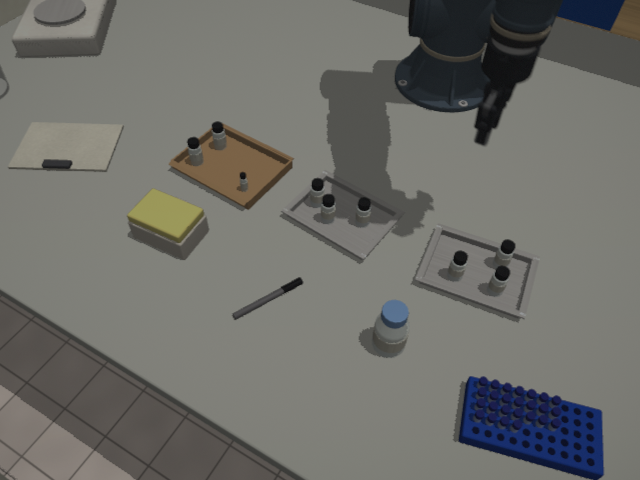

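View pics/side3.png

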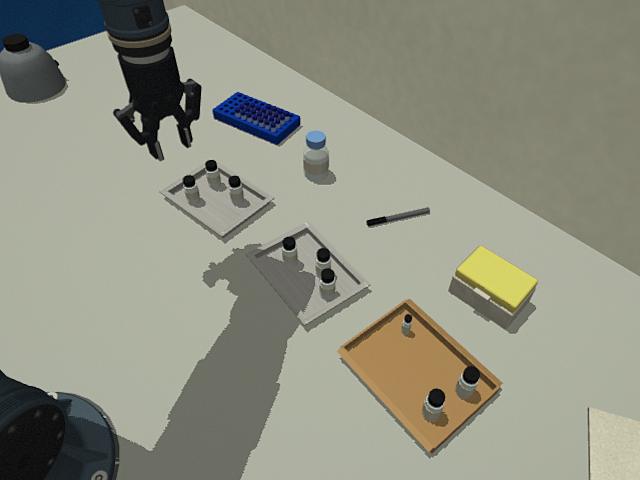

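Both pictures show three upright vials in each tray: scene (317,190), (328,205), (364,210) and (459,263), (507,252), (501,278). Two wide vials and the narrow one (243,182) stand in the box, and the other things on the bench look unmoved.

```bash
python3 -c "from h import *; print(order.finish_job())"
```

```text
the job is handed in; nothing more can be done
None
```

The job is handed in: each tray now holds three upright wide vials, and two wide vials and the narrow one remain standing in the box, as the last pictures show (the hand-in gave no verdict).

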